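Spin-test a microscope's rotary stage and stop it on zero

ROBOT

A 7-joint arm with a two-finger parallel gripper is mounted at the origin on the work surface. World frame = base frame: x ahead of the robot, y to its left, z up, the work surface at z = 0. Lengths are in m, angles in rad, forces in N, time in s.
With the tool pointing down it reaches from about 0.425 to 0.925 m from the base axis. Payload 6.8 kg.
Tool frame: the origin (TCP) lies on the centre line of the jaws, within the pads' length; the fingertips stand bot.finger_overhang ahead of it and the grasp point (between the pads) lies 3 mm ahead of it (bot.finger_overhang is the distance from the TCP to the fingertips, in m); z points along the fingers, y is the direction in which the jaws open and shut (so a half turn about z gives the same grasp; the last joint's range is limited). The gripper opens to 85 mm and grips with 20 to 120 N. Pads are 22 mm wide; open, the fingers measure 114 mm over their backs; the gripper's body (76 mm by 85 mm) begins 54 mm behind the grasp point. The pads swing forward as they close: fully open they stand 13 mm farther back than shut.
Start: joints at [1.004, 0.477, 0.022, 1.555, -0.011, 1.109, -0.083], TCP at [0.299, -0.605, 0.253] pointing down, gripper open.
Joint ranges: [-2.96, 2.96], [-0.34, 2.1], [-1.41, 1.46], [0.24, 2.44], [-1.37, 4.51], [0.17, 1.92], [-2.96, 2.96]. Speed limits (rad/s): [2.39, 2.39, 3.14, 3.14, 3.14, 3.14, 3.14].

INTERFACE

Orientations are given as a unit quaternion [w, x, y, z].
In Python, from station import bot gives the robot as it stands.
- The arm moves only by the tool drive_tool, never from a script. Its argument "increments" is text: rows parted by semicolons, each of 4 numbers parted by spaces: the shift along the world's x, y, z in m, then the turn about the world's z in rad. In form: tx ty tz spin; .... A call has 1 to 12 rows; each row shifts and turns the commanded pose from where the row before left it; what a row does not reach is not made up. A row lasts 1/12 s, in which the tool goes at most 41.7 mm and 7.16 degrees, less where a joint would pass 70% of its speed; a pose out of reach is approached as far as the arm can. A call is refused whole if a number of a shift passes 0.0417 or a number of a turn 0.125, either way. A call with a gripper value outside its range is refused whole. "grip" is the opening, from 0 (shut) to 1 (fully open), set as the call begins (left out, the last holds). The fingers move at their own pace and stop on an object; "squeeze" is the grip in N (left out, the last holds). Time passes only in rows, so rows that do not move let the fingers close. It gives the time, the measured TCP pose, the force and the opening at its end, in the units of the state.
- bot.get_obs(): the state, without advancing time (a new reading comes with each control period).
- bot.read_camera(name): name is "scene" or "top" or "wrist"; returns the picture (384x512x3 uint8, red, green, blue); there is no depth.
- bot.calibration(name): a dict with "fx", "fy", "cx", "cy" (pixels), "distortion" ([k1, k2, p1, p2, k3] as OpenCV has them; the pictures are not rectified), "camera_from_world" (4x4, takes a point from world to camera coordinates). Camera axes: x right, y down, z forward; pixel columns grow to the right and rows downward; lengths in m; the calibration is good to about 2 mm. A picture is of the moment at which its call begins: read the wrist's pose just before it. calibration takes no time and is no camera call; for the wrist camera it gives the pose at the moment of the call.
- bot.hand_in(): hands the job in, once; it reports no verdict.
The state is a dict: "t": time; "q": joint angles; "joint_vel": joint speeds; "joint_torque": joint torques, N m; "eef_pos": TCP position; "tool_rot": TCP orientation; "contact_force": force on the tool from outside, world axes, zero at the start; "torque": the same for the moment, N m; "gripper_width": opening from 0.0 (shut) to 1.0 (fully open).
Only numpy, scipy, OpenCV 4.12 (cv2) and the standard library are available. Lean on these libraries where they do the work, as an engineer would, in place of code of your own. Each camera call takes 0.05 s, during which the arm holds its last target.

TASK

Check that the microscope's rotary stage runs freely: with a closed fingertip against its stud, flick the black disc spinning anticlockwise (seen from above) and take your hand off, so that it coasts by itself and its yellow mark runs past the aluminium index block at least twice. Then, on a later pass, while it is still turning, press a fingertip on the disc just as the mark comes up to the block, so that the mark stops in front of the block, and finish with that fingertip still pressed on the disc, holding it there; once the disc is coasting do not touch it with the mark anywhere else. Grasp nothing, and leave the things lying around the stage where they are.

Things in the scene. Friction and masses are not known exactly. Their poses are not given: they have to be found in the camera images.
- disc_centre (a point): Centre of the black disc's flat top face, 72 mm above the table. The disc is 190 mm in diameter, 12 mm thick, about 0.9 kg, turns freely about a vertical axis and cannot be lifted. But for the stud its top is flat (ticks, clips and glass are flush). The point's x axis points level from the axis to the index block, z up; it does not turn with the disc.
- index (a point): Point 88 mm from the axis and 72 mm up, in front of the fixed aluminium index block (30 mm wide along the rim, red line on it, top level with the disc's, 5 mm outside the disc). The yellow mark must stop here, within half the block's width.
- mark (a point): Outer end of the yellow zero mark, a flat radial bar 34 mm long and 10 mm wide painted on the disc's top; the point is 88 mm from the axis, 72 mm up, and turns with the disc.
- stud (a point): Top centre of the disc's only stud, an upright aluminium pin with a red top, 16 mm in diameter, 18 mm tall above the disc (top 90 mm above the table), 42 mm from the axis, diametrically opposite the yellow mark; it turns with the disc.
- disc (a joint): Disc angle (rad), growing anticlockwise seen from above, counted on over whole turns, no limit. The mark is at the index block at 0 and every multiple of 2 pi; it starts at rest between -5.0 and -1.0.
- objective: Bystander: steel microscope objective, 29 mm in diameter, 46 mm tall, standing loose on the table; origin at its underside.
- slide_box: Bystander: blue and white slide box, 86 x 96 x 32 mm, loose on the table; origin at its underside.
- jar: Bystander: small amber glass jar, 48 mm in diameter, 55 mm tall, loose on the table; origin at its underside.
- driver: Bystander: small screwdriver, 150 mm long, lying loose on the table.
- stage: The stage's fixed cradle, aluminium foot 150 x 150 mm, origin under the disc's axis on the table, x towards the index block. Its bearing is light: left alone the disc slows with a time constant of about 12 s plus about 0.01 rad/s each second, so that a flick to 3 rad/s still turns at about 1.2 rad/s 10 s later. A fingertip pressed on the disc's top with a few newtons stops it in a few hundredths of a second; let go, it may drift.
Not all that is in view belongs to the job. Of the things that look like the stage, the larger one is meant.

How it is judged:
By the outcome, as a careful person would: the job done as asked, in the order asked, and still so for the second after the job is handed in, while the arm keeps its last pose, push and grip.
It also fails if it takes over 72 s, if anything falls off the work surface, if the arm or the gripper's body presses on something with over 40 N, if the wrist force passes 120 N, or if a joint passes its speed limit or range.

## Working session

There is one attempt and no reset: what is moved stays moved. The work goes in short steps, Python scripts to look and compute and a tool call to move; the robot and the scene stay as the last step left them, time stands still between calls to the robot, and variables do not carry over. Pictures are saved under pics/ and viewed, and the job is handed in when it is done.

Besides the shell and the picture viewer there is one more tool, called after ">>>" as a command line: name --argument value ..., lists and objects as JSON in quotes. drive_tool: Moves the arm, as the interface text tells. Its arguments: {"type":"object","properties":{"increments":{"type":"string"},"grip":{"type":"number"},"squeeze":{"type":"number"}},"required":["increments"]}

```bash
mkdir -p pics; ls; python3 - <<'E'
from station import bot
import cv2
o=bot.get_obs();print({k:(v if not hasattr(v,'tolist') else v.tolist()) for k,v in o.items()});print(bot.finger_overhang)
for n in("scene","top"):
    im=bot.read_camera(n);cv2.imwrite(f"pics/{n}0.png",im[:,:,::-1])
    c=bot.calibration(n);print(n,c)
E
```

```text
pics
{'t': 0.0, 'q': [1.0039081388128674, 0.4778100774674398, 0.022323295561149904, 1.5564409075726584, -0.01149659643220862, 1.109283318463842, -0.08310654114928759], 'joint_vel': [0.0005252196449393327, -0.0004727494936156716, 0.0005012731826900402, -0.0008923616568729168, 3.4266457038398806e-05, -0.0017498084223818594, -0.0011258687520780879], 'joint_torque': [0.0007126287528080866, -59.64475393295288, 1.6081730648875237, -28.119794726371765, 0.01248630549525842, 0.009346296137664467, -3.255144154223899e-07], 'eef_pos': [0.298689546327361, -0.604712128147331, 0.2523231160737938], 'tool_rot': [-0.0008659605009925866, 0.9738003911266091, 0.2274026733944925, -0.00026923430628283295], 'contact_force': [0.06642587601199276, 0.1597138216639459, -0.2764540225917221], 'torque': [0.006823482359728997, -0.020498869812535465, 0.04858400686514895], 'gripper_width': 0.9999770000154192}
0.022
scene {'fx': 380.28477410389894, 'fy': 380.28477410389894, 'cx': 255.22037534952756, 'cy': 192.81119288786903, 'distortion': array([-0.12894167,  0.        ,  0.        ,  0.        ,  0.        ]), 'camera_from_world': array([[ 0.59897019,  0.80076962, -0.00165147, -0.32691398],
       [ 0.54993642, -0.41284601, -0.72603589, -0.26000987],
       [-0.58206928,  0.43396565, -0.68765483,  1.24735816],
       [ 0.        ,  0.        ,  0.        ,  1.        ]])}
top {'fx': 365.68061487936706, 'fy': 365.68061487936706, 'cx': 258.10447423241925, 'cy': 196.01147505724504, 'distortion': array([0.03328478, 0.        , 0.        , 0.        , 0.        ]), 'camera_from_world': array([[ 0.01113115, -0.99987139,  0.01154589, -0.00628527],
       [-0.99626277, -0.01207857, -0.08552549,  0.53359756],
       [ 0.08565395, -0.01055075, -0.99626908,  0.9079865 ],
       [ 0.        ,  0.        ,  0.        ,  1.        ]])}
```

View pics/scene0.png

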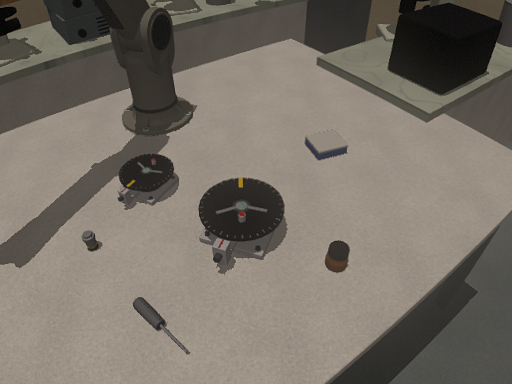

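View pics/top0.png

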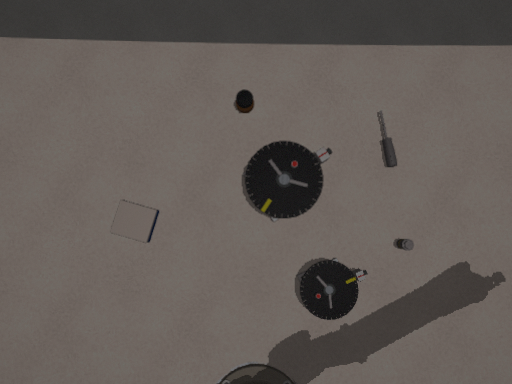

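The scene shows two stages. The larger has its disc at top (284,179) / scene (241,208), with stud at top (294,164), yellow mark (266,206) and index block (322,157). The smaller decoy is at top (329,290) / scene (147,172). I choose the larger and check it in a close crop.

```bash
cat > h.py <<'E'
import numpy as np, cv2
from station import bot
def ray(c,uv,z):
    K=np.array([[c['fx'],0,c['cx']],[0,c['fy'],c['cy']],[0,0,1]])
    uv=np.array(uv,float).reshape(-1,1,2)
    n=cv2.undistortPoints(uv,K,np.array(c['distortion'])).reshape(-1,2)
    T=c['camera_from_world'];R=T[:3,:3];o=-R.T@T[:3,3]
    d=np.c_[n,np.ones(len(n))]@R
    s=(z-o[2])/d[:,2]
    return o+d*s[:,None]
def proj(c,P):
    K=np.array([[c['fx'],0,c['cx']],[0,c['fy'],c['cy']],[0,0,1]])
    T=c['camera_from_world']
    return cv2.projectPoints(np.array(P,float).reshape(-1,1,3),cv2.Rodrigues(T[:3,:3])[0],T[:3,3],K,np.array(c['distortion']))[0].reshape(-1,2)
E
python3 - <<'E'
from h import *
for n,(x0,y0,x1,y1) in dict(top=(235,130,345,230),scene=(190,165,300,270)).items():
    im=cv2.imread(f"pics/{n}0.png");c=bot.calibration(n)
    cv2.imwrite(f"pics/{n}0c.png",cv2.resize(im[y0:y1,x0:x1],None,fx=5,fy=5,interpolation=cv2.INTER_CUBIC))
    hsv=cv2.cvtColor(im,cv2.COLOR_BGR2HSV);m=np.zeros(im.shape[:2],np.uint8);m[y0:y1,x0:x1]=1
    dark=((hsv[...,2]<60)&(m>0)).astype(np.uint8)
    k,l,s,ce=cv2.connectedComponentsWithStats(dark);i=1+np.argmax(s[1:,4]);print(n,s[i])
    cn=max(cv2.findContours((l==i).astype(np.uint8),0,1)[0],key=len)
    hull=cv2.convexHull(cn).reshape(-1,2)
    P=ray(c,hull,.072)[:,:2]
    A=np.c_[2*P,np.ones(len(P))];x=np.linalg.lstsq(A,(P**2).sum(1),rcond=None)[0]
    print('circle',x[:2],np.sqrt(x[2]+x[:2]@x[:2]))
    for nm,mask,z in(('yellow',(hsv[...,0]>18)&(hsv[...,0]<35)&(hsv[...,1]>150)&(hsv[...,2]>80),.072),('red',((hsv[...,0]<8)|(hsv[...,0]>172))&(hsv[...,1]>120)&(hsv[...,2]>70),.09)):
        k,l,s,ce=cv2.connectedComponentsWithStats((mask&(m>0)).astype(np.uint8))
        for j in range(1,k):
            if s[j,4]>3: print(nm,s[j,4],ce[j],ray(c,ce[j],z)[0],ray(c,ce[j],.072)[0])
E
```

```text
top [ 243  141   80   77 4419]
circle [ 0.57178756 -0.06063295] 0.09492028003619553
yellow 56 [265.67857143 205.25      ] [ 0.50732461 -0.01803331  0.072     ] [ 0.50732461 -0.01803331  0.072     ]
red 20 [294.3  162.95] [ 0.6079217  -0.08467971  0.09      ] [ 0.61114424 -0.08665524  0.072     ]
scene [ 199  178   85   64 3782]
circle [ 0.57751582 -0.06392234] 0.09554179345441574
yellow 48 [240.08333333 182.5       ] [ 0.51044184 -0.01781138  0.072     ] [ 0.51044184 -0.01781138  0.072     ]
red 21 [241.38095238 213.42857143] [ 0.60809688 -0.08259739  0.09      ] [ 0.59388346 -0.07312885  0.072     ]
red 16 [220.75 242.75] [ 0.64822262 -0.1603129   0.09      ] [ 0.63525785 -0.15326275  0.072     ]
```

```bash
python3 -c "
import cv2,numpy as np
a=cv2.imread('pics/top0c.png');b=cv2.imread('pics/scene0c.png')
a=cv2.resize(a,(400,380));b=cv2.resize(b,(400,380));cv2.imwrite('pics/c.png',np.clip(np.hstack([a,b])*1.5,0,255))"
```

```text
[ WARN:0@0.058] global loadsave.cpp:1063 imwrite_ Unsupported depth image for selected encoder is fallbacked to CV_8U.
```

View pics/c.png

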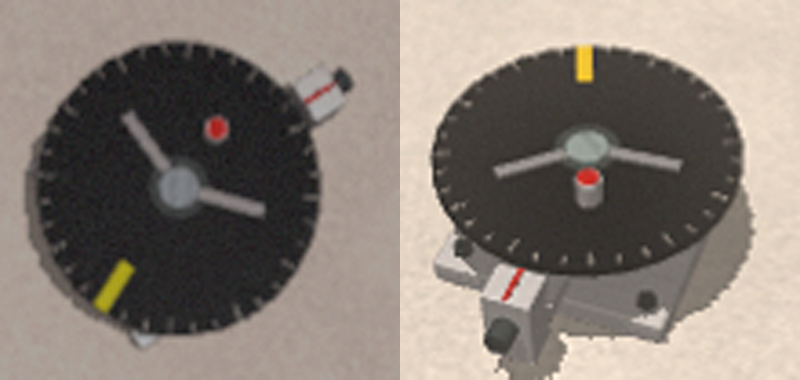

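The close crop confirms the larger stage: the mark is at the back, the stud towards the block, and the red-lined block at lower left in the scene view. Next I refine the index direction and start moving.

```bash
python3 - <<'E'
from h import *
c=bot.calibration('top');s=bot.calibration('scene')
C=np.array([.573,-.061])
for cc,pts in((c,[(235+305*.275,130+104*100/380),(235+335*.275,130+83*100/380)]),(s,[(190+(522-400)*.275,165+270*105/380),(190+(504-400)*.275,165+299*105/380)])):
    P=ray(cc,pts,.072)[:,:2];print(P)
    for p in P: d=p-C;print(np.hypot(*d),np.degrees(np.arctan2(d[1],d[0])))
    d=P[1]-P[0];print('dir',np.degrees(np.arctan2(d[1],d[0])))
for cc in(c,s):
    T=cc['camera_from_world'];print(-T[:3,:3].T@T[:3,3])
E
```

```text
[[ 0.6256224  -0.14645336]
 [ 0.63949947 -0.16658647]]
0.10035632961606912 -58.375130754049415
0.1247825427887763 -57.796843158503634
dir -55.42281634042597
[[ 0.63180073 -0.14423445]
 [ 0.64311055 -0.16349848]]
0.10190927287564513 -54.76081814001023
0.12418303643845191 -55.62726622456029
dir -59.58300990591571
[0.45390071 0.00974057 0.95030764]
[ 1.0648495  -0.38687185  0.66843548]
```

>>> drive_tool --increments "0.026 0.041 0 -0.038;0.026 0.041 0 -0.038;0.026 0.041 0 -0.038;0.026 0.041 0 -0.038;0.026 0.041 0 -0.038;0.026 0.041 0 -0.038;0.026 0.041 0 -0.038;0.026 0.041 0 -0.038;0.026 0.041 0 -0.038;0.026 0.041 0 -0.038;0.026 0.041 0 -0.038;0 0 0 -0.038" --grip 0

```text
t: 1.1
eef_pos: [0.5493, -0.2076, 0.2531]
tool_rot: [-0.003, 1.0, 0.007, 0.001]
contact_force: [0.5, 1.0, -0.8]
gripper_width: -0.002
```

>>> drive_tool --increments "0 0 0 0;0 0 0 0"

```text
t: 1.27
eef_pos: [0.5441, -0.2182, 0.2529]
tool_rot: [0.0, 1.0, 0.002, -0.001]
contact_force: [-0.4, -1.0, -0.4]
gripper_width: 0.002
```

```bash
python3 - <<'E'
from h import *
o=bot.get_obs();print(o['t'],o['eef_pos'],o['tool_rot'],o['contact_force'])
a=bot.calibration('wrist');w=bot.read_camera('wrist');s=bot.read_camera('scene')
P=np.array([.573,-.061,.072])+.0*np.zeros(3)
cv2.imwrite('pics/ws.png',np.clip(np.hstack([cv2.resize(w,(400,300)),cv2.resize(s,(400,300))])[:,:,::-1]*1.3,0,255).astype(np.uint8))
E
```

```text
1.2667 [ 0.54405293 -0.21821289  0.25287161] [ 1.79807077e-04  9.99997604e-01  2.10174166e-03 -5.85920577e-04] [-0.38912776 -1.04984708 -0.38084714]
```

View pics/ws.png

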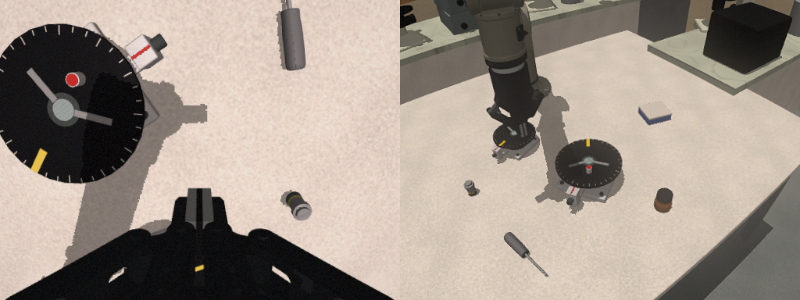

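The wrist view (left half) shows the whole disc: stud (72,79), index block (145,52) and mark (38,160). I measure it in the full picture.

```bash
cat >> h.py <<'E'
def measure(n,show=None,C0=(.573,-.061)):
    c=bot.calibration(n); t=bot.get_obs()['t']; im=bot.read_camera(n)[:,:,::-1].copy()
    hsv=cv2.cvtColor(im,cv2.COLOR_BGR2HSV);h,w=im.shape[:2]
    # world coordinates of every pixel at disc top
    g=np.stack(np.meshgrid(np.arange(w),np.arange(h)),-1).reshape(-1,2)
    W=ray(c,g,.072)[:,:2].reshape(h,w,2);r=np.hypot(*(W-np.array(C0)).transpose(2,0,1))
    y=(hsv[...,0]>18)&(hsv[...,0]<35)&(hsv[...,1]>130)&(hsv[...,2]>60)&(r<.096)&(r>.045)
    out={'t':t,'ny':int(y.sum())}
    if y.sum()>8:
        m=W[y].mean(0);d=m-np.array(C0);out['mark']=m;out['ang']=np.arctan2(d[1],d[0]);out['r']=np.hypot(*d)
    rd=((hsv[...,0]<8)|(hsv[...,0]>172))&(hsv[...,1]>120)&(hsv[...,2]>60)
    k,l,s,ce=cv2.connectedComponentsWithStats((rd&(r<.15)).astype(np.uint8))
    out['red']=[(int(s[j,4]),ray(c,ce[j],.09)[0,:2].round(4).tolist(),ray(c,ce[j],.072)[0,:2].round(4).tolist()) for j in range(1,k) if s[j,4]>6]
    if show: cv2.imwrite(show,im)
    out['im']=im;out['W']=W;out['c']=c;out['r_']=r
    return out
E
python3 - <<'E'
from h import *
o=measure('wrist','pics/w1.png')
print({k:v for k,v in o.items() if k not in('im','W','c','r_')})
hsv=cv2.cvtColor(o['im'],cv2.COLOR_BGR2HSV)
dark=((hsv[...,2]<75)&(o['r_']<.1)).astype(np.uint8)
k,l,s,ce=cv2.connectedComponentsWithStats(dark);i=1+np.argmax(s[1:,4]);print(s[i])
hull=cv2.convexHull(max(cv2.findContours((l==i).astype(np.uint8),0,1)[0],key=len)).reshape(-1,2)
hull=hull[(hull[:,0]>2)&(hull[:,1]>2)]
P=ray(o['c'],hull,.072)[:,:2]
A=np.c_[2*P,np.ones(len(P))];x=np.linalg.lstsq(A,(P**2).sum(1),rcond=None)[0]
R=np.sqrt(x[2]+x[:2]@x[:2]);print(x[:2],R,np.abs(np.hypot(*(P-x[:2]).T)-R).max())
E
```

```text
{'t': 1.3667, 'ny': 337, 'mark': array([ 0.50990688, -0.01847468]), 'ang': np.float64(2.548524205663159), 'r': np.float64(0.07608643416077088), 'red': [(97, [0.6347, -0.1593], [0.6353, -0.1554]), (183, [0.6082, -0.0844], [0.6072, -0.0758])]}
[    0    31   188   203 28416]
[ 0.57374607 -0.06327467] 0.09466316701141338 0.0028606367543422273
```

>>> drive_tool --increments "-0.006 0.02 -0.012 0;-0.006 0.02 -0.012 0;-0.006 0.02 -0.012 0;-0.006 0.02 -0.012 0;-0.006 0.02 -0.012 0;-0.006 0.02 -0.012 0;-0.006 0.02 -0.012 0;-0.005 0.016 -0.012 0;0 0 -0.014 0;0 0 -0.014 0;0 0 -0.012 0;0 0 0 0"

```text
t: 2.42
eef_pos: [0.4957, -0.0633, 0.1154]
tool_rot: [0.0, 1.0, 0.001, -0.002]
contact_force: [-1.7, -0.1, 0.0]
gripper_width: -0.001
```

>>> drive_tool --increments "0.002 0 -0.012 0;0 0 -0.005 0;0 0 -0.002 0;0 0 0 0;0 0 -0.001 0;0 0 0 0;0 0 -0.001 0;0 0 0 0"

```text
t: 3.08
eef_pos: [0.4995, -0.0621, 0.0965]
tool_rot: [0.0, 1.0, 0.001, 0.0]
contact_force: [-0.3, -0.2, 0.4]
gripper_width: -0.001
```

```bash
python3 - <<'E'
from h import *
ob=bot.get_obs();print(ob['eef_pos'],ob['contact_force'])
o=measure('wrist','pics/w2.png',C0=(.5725,-.062))
print({k:v for k,v in o.items() if k not in('im','W','c','r_')})
o=measure('scene','pics/s2.png',C0=(.5725,-.062))
print({k:v for k,v in o.items() if k not in('im','W','c','r_')})
o=measure('top','pics/t2.png',C0=(.5725,-.062))
print({k:v for k,v in o.items() if k not in('im','W','c','r_')})
a=[cv2.resize(cv2.imread(f'pics/{k}2.png'),(400,300)) for k in 'wst']
cv2.imwrite('pics/m2.png',np.vstack([np.hstack(a[:2]),np.hstack([a[2],a[2]*0])]))
E
```

```text
[ 0.49952734 -0.06213535  0.09649569] [-0.33232578 -0.18956461  0.44090022]
{'t': 3.0833, 'ny': 1433, 'mark': array([ 0.51001377, -0.01855624]), 'ang': np.float64(2.534059477305128), 'r': np.float64(0.07610446277735058), 'red': [(523, [0.6049, -0.0841], [0.6083, -0.0872])]}
{'t': 3.1333, 'ny': 43, 'mark': array([ 0.50975083, -0.01689862]), 'ang': np.float64(2.5183890357600562), 'r': np.float64(0.07727608084263131), 'red': [(22, [0.6078, -0.0824], [0.5936, -0.073]), (15, [0.6482, -0.1605], [0.6353, -0.1535])]}
{'t': 3.1833, 'ny': 3, 'red': [(19, [0.6077, -0.0845], [0.6109, -0.0864])]}
```

View pics/m2.png

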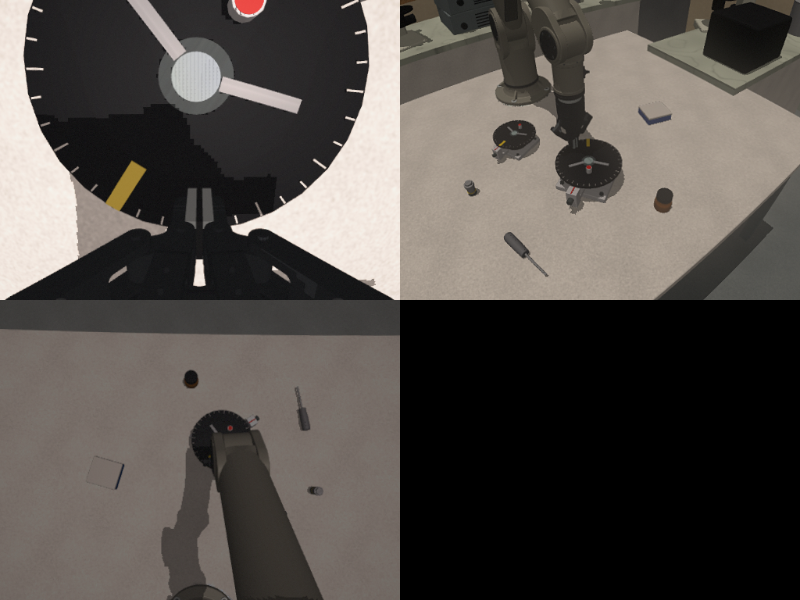

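The wrist view shows the tip over the near rim with the mark at (126,185). The scene view leaves the disc clear. Now a light touch to calibrate the height.

>>> drive_tool --increments "0 0 -0.001 0;0 0 0 0;0 0 -0.001 0;0 0 0 0"

```text
t: 3.57
eef_pos: [0.4994, -0.0621, 0.0942]
tool_rot: [-0.0, 1.0, 0.001, -0.0]
contact_force: [-0.1, -0.4, -0.6]
gripper_width: -0.003
```

>>> drive_tool --increments "0 0 -0.001 0;0 0 0 0;0 0 -0.001 0;0 0 0 0"

```text
t: 3.9
eef_pos: [0.4994, -0.0624, 0.094]
tool_rot: [0.0, 1.0, 0.001, -0.0]
contact_force: [-6.5, 0.3, 21.5]
gripper_width: 0.001
```

>>> drive_tool --increments "0 0 0.003 0;0 0 0.003 0;0 0 0 0;0 0 0 0"

```text
t: 4.23
eef_pos: [0.4995, -0.0621, 0.0983]
tool_rot: [0.0, 1.0, 0.001, 0.0]
contact_force: [0.1, -0.4, 0.1]
gripper_width: 0.0
```

>>> drive_tool --increments "0 0 -0.0055 0"

```text
t: 4.32
eef_pos: [0.5001, -0.0622, 0.0936]
tool_rot: [0.0, 1.0, 0.001, 0.001]
contact_force: [-19.8, 0.7, 97.0]
gripper_width: -0.003
```

>>> drive_tool --increments "0 0 0 0"

```text
t: 4.4
eef_pos: [0.5001, -0.0623, 0.094]
tool_rot: [0.0, 1.0, 0.001, 0.0]
contact_force: [-5.3, -0.5, 21.0]
gripper_width: 0.002
```

>>> drive_tool --increments "0 0 0 0"

```text
t: 4.48
eef_pos: [0.5001, -0.0623, 0.094]
tool_rot: [0.0, 1.0, 0.001, 0.001]
contact_force: [-4.3, -0.5, 19.1]
gripper_width: -0.003
```

>>> drive_tool --increments "0 0 0.0035 0;0 0 0 0;0 0 0 0"

```text
t: 4.73
eef_pos: [0.4992, -0.0621, 0.0959]
tool_rot: [-0.0, 1.0, 0.001, -0.0]
contact_force: [-0.5, -0.5, 0.2]
gripper_width: -0.0
```

>>> drive_tool --increments "0 0 -0.002 0"

```text
t: 4.82
eef_pos: [0.4993, -0.0621, 0.094]
tool_rot: [-0.0, 1.0, 0.001, -0.0]
contact_force: [-2.0, 0.9, 22.3]
gripper_width: -0.002
```

>>> drive_tool --increments "0 0 -0.0015 0"

```text
t: 4.9
eef_pos: [0.4994, -0.0623, 0.0938]
tool_rot: [0.0, 1.0, 0.001, -0.0]
contact_force: [-12.9, -0.8, 40.7]
gripper_width: -0.001
```

>>> drive_tool --increments "0 0 0 0"

```text
t: 4.98
eef_pos: [0.4994, -0.0624, 0.094]
tool_rot: [0.0, 1.0, 0.001, -0.0]
contact_force: [-7.0, 0.3, 22.6]
gripper_width: 0.001
```

>>> drive_tool --increments "0 0 0.01 0;0 0 0.02 0;0.01 -0.005 0.02 0;0.02 -0.01 0 0;0.02 -0.01 0 0;0.02 -0.01 0 0;0.02 -0.01 0 0;0.02 -0.006 0 0;0 0 0 0;0 0 0 0"

```text
t: 5.82
eef_pos: [0.6096, -0.1133, 0.1419]
tool_rot: [-0.0, 1.0, 0.001, -0.0]
contact_force: [-0.7, -0.2, -0.8]
gripper_width: 0.001
```

```bash
python3 - <<'E'
from h import *
o=measure('scene','pics/s3.png',C0=(.5725,-.062))
print({k:v for k,v in o.items() if k not in('im','W','c','r_')})
o=measure('wrist','pics/w3.png',C0=(.5725,-.062))
print({k:v for k,v in o.items() if k not in('im','W','c','r_')})
s=cv2.imread('pics/s3.png')[130:280,150:350]
cv2.imwrite('pics/m3.png',np.hstack([cv2.resize(s,(400,300)),cv2.resize(cv2.imread('pics/w3.png'),(400,300))]))
E
```

```text
{'t': 5.8167, 'ny': 12, 'mark': array([ 0.51109173, -0.01250633]), 'ang': np.float64(2.4632177001708895), 'r': np.float64(0.07887077675146925), 'red': [(21, [0.6066, -0.0846], [0.5923, -0.0752]), (15, [0.6482, -0.1605], [0.6353, -0.1535])]}
{'t': 5.8667, 'ny': 0, 'red': [(203, [0.641, -0.151], [0.6358, -0.1549]), (372, [0.6068, -0.0866], [0.598, -0.0838])]}
```

View pics/m3.png

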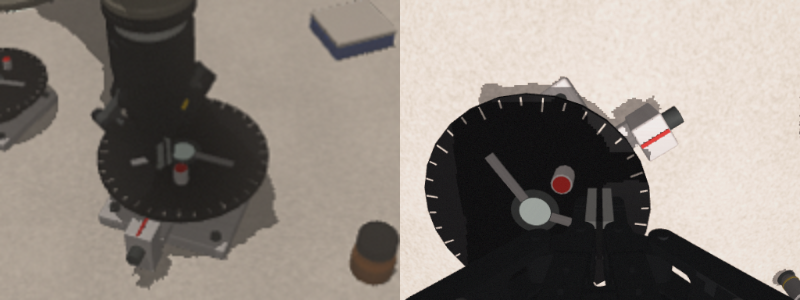

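The finger stands clear on the clockwise side of the stud (wrist half: stud (562,180), fingers (600,210)). I descend beside it.

>>> drive_tool --increments "0 0 -0.012 0;0 0 -0.012 0;0 0 -0.01 0;0 0 -0.006 0;0 0 0 0;0 0.004 0 0;0 0.003 0 0;0 0 0 0"

```text
t: 6.58
eef_pos: [0.61, -0.1054, 0.1034]
tool_rot: [-0.0, 1.0, 0.002, 0.001]
contact_force: [-1.1, -0.5, -0.2]
gripper_width: 0.002
```

```bash
python3 - <<'E'
from h import *
o=measure('scene','pics/s4.png',C0=(.5725,-.062));w=measure('wrist','pics/w4.png',C0=(.5725,-.062))
print(w['red'],o['red'])
s=cv2.imread('pics/s4.png')[160:260,180:310]
cv2.imwrite('pics/m4.png',np.clip(1.5*np.hstack([cv2.resize(s,(400,300)),cv2.resize(cv2.imread('pics/w4.png'),(400,300))]),0,255).astype(np.uint8))
E
```

```text
[(303, [0.6425, -0.149], [0.6359, -0.1548]), (554, [0.6098, -0.0824], [0.5987, -0.0792])] [(14, [0.6094, -0.0812], [0.5952, -0.0717]), (15, [0.6482, -0.1605], [0.6353, -0.1535])]
```

View pics/m4.png

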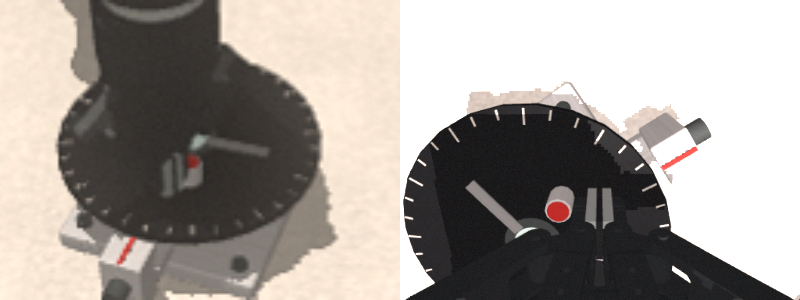

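>>> drive_tool --increments "0 0.003 0 0;0 0.005 0 0;0 0.007 0 0;0 0.009 0 0;0 0.01 0 0;0 0.01 0 0;0 -0.003 0.015 0;0 -0.004 0.03 0;0 0 0.03 0;0 0 0.015 0"

```text
t: 7.52
eef_pos: [0.6106, -0.0677, 0.1962]
tool_rot: [-0.0, 1.0, 0.002, 0.002]
contact_force: [1.6, 0.3, 0.8]
gripper_width: -0.0
```

```bash
python3 - <<'E'
from h import *
for i in range(3):
    o=measure('scene',f'pics/s5_{i}.png',C0=(.5725,-.062));print(o['t'],o['ny'],o.get('ang'),o.get('r'),o['red'])
    o=measure('wrist',f'pics/w5_{i}.png',C0=(.5725,-.062));print(o['t'],o['ny'],o.get('ang'),o.get('r'),o['red'])
E
```

```text
7.5167 74 -1.4818045707582443 0.07493697691709503 [(17, [0.5697, -0.0172], [0.5543, -0.0057]), (16, [0.6482, -0.1603], [0.6353, -0.1533])]
7.5667 582 -1.3061576788838523 0.07577758755338491 [(123, [0.6398, -0.1482], [0.6356, -0.1546]), (196, [0.5633, -0.0202], [0.5531, -0.0164])]
7.6167 74 -1.1324157783654711 0.07480985068097225 [(16, [0.5556, -0.0208], [0.5398, -0.0094]), (16, [0.6482, -0.1603], [0.6353, -0.1533])]
7.6667 643 -0.9667367201127315 0.07624129288882359 [(131, [0.6397, -0.148], [0.6355, -0.1544]), (197, [0.5505, -0.0258], [0.5391, -0.0224])]
7.7167 78 -0.7937650017498562 0.07599209120943534 [(14, [0.5447, -0.0289], [0.5285, -0.0178]), (15, [0.6482, -0.1605], [0.6353, -0.1535])]
7.7667 694 -0.6333794013848899 0.07678533400286822 [(132, [0.6397, -0.148], [0.6356, -0.1545]), (178, [0.5407, -0.035], [0.5285, -0.0323])]
```

Disc coasting at about 3.45 rad/s; first pass at t≈7.66. Moving to the hover spot.

>>> drive_tool --increments "-0.014 0.001 0 0;-0.014 0.001 0 0;-0.014 0.001 0 0;-0.014 0.001 0 0;-0.014 0.001 0 0;-0.014 0.001 0 0;-0.014 0 0 0;-0.014 0 -0.01 0;0 0 -0.015 0;0 0 -0.015 0;0 0 -0.015 0;0 0 -0.01 0"

```text
t: 8.82
eef_pos: [0.4959, -0.0628, 0.1255]
tool_rot: [-0.0, 1.0, 0.002, -0.002]
contact_force: [0.3, 0.7, -0.5]
gripper_width: -0.002
```

>>> drive_tool --increments "0 0 -0.012 0;0 0 -0.01 0;0 0 -0.004 0;0 0 0 0;0 0 0 0;0 0 0 0"

```text
t: 9.32
eef_pos: [0.4978, -0.0631, 0.1023]
tool_rot: [0.0, 1.0, 0.001, 0.0]
contact_force: [0.6, -0.3, 0.8]
gripper_width: -0.001
```

```bash
python3 - <<'E'
from h import *
print(bot.get_obs()['eef_pos'],bot.get_obs()['contact_force'])
for i in range(3):
  for n in('scene','wrist'):
    o=measure(n,f'pics/{n}6_{i}.png',C0=(.5725,-.062));print(n,o['t'],o['ny'],o.get('ang'),o.get('r'))
E
```

```text
[ 0.49782935 -0.0631454   0.10226672] [ 0.57340493 -0.31437324  0.84458122]
scene 9.3167 65 -2.1734393288988256 0.07432908893693367
wrist 9.3667 1563 -2.013496321400261 0.07477250768757356
scene 9.4167 69 -1.8701062971196536 0.07383164821022122
wrist 9.4667 1704 -1.7248617895777136 0.0749762324817312
scene 9.5167 71 -1.5846317899955786 0.07484277492233184
wrist 9.5667 1874 -1.4392879980153745 0.07516069817084375
```

>>> drive_tool --increments "0 0 -0.003 0;0 0 -0.002 0;0 0 -0.001 0;0 0 0 0;0 0 0 0;0 0 0 0;0 0 0 0;0 0 0 0;0 0 0 0;0 0 0 0;0 0 0 0;0 0 0 0"

```text
t: 10.62
eef_pos: [0.4974, -0.0631, 0.0958]
tool_rot: [0.0, 1.0, 0.001, -0.0]
contact_force: [-0.8, -0.1, 0.0]
gripper_width: -0.002
```

>>> drive_tool --increments "0 0 0 0;0 0 0 0;0 0 0 0;0 0 0 0;0 0 0 0;0 0 0 0;0 0 0 0;0 0 0 0;0 0 0 0;0 0 0 0;0 0 0 0;0 0 0 0"

```text
t: 11.62
eef_pos: [0.4974, -0.0631, 0.0958]
tool_rot: [0.0, 1.0, 0.001, 0.0]
contact_force: [-0.3, 0.6, -0.0]
gripper_width: 0.001
```

>>> drive_tool --increments "0 0 0 0;0 0 0 0;0 0 0 0;0 0 0 0;0 0 0 0;0 0 0 0;0 0 0 0;0 0 0 0;0 0 0 0;0 0 0 0;0 0 0 0;0 0 0 0"

```text
t: 12.62
eef_pos: [0.4974, -0.0631, 0.0958]
tool_rot: [0.0, 1.0, 0.001, 0.0]
contact_force: [-0.4, -0.0, -0.5]
gripper_width: 0.0
```

```bash
python3 - <<'E'
from h import *
print(bot.get_obs()['eef_pos'],bot.get_obs()['contact_force'])
for i in range(2):
  for n in('scene','wrist'):
    o=measure(n,f'pics/{n}7_{i}.png',C0=(.5725,-.062));print(n,o['t'],o['ny'],o.get('ang'),o.get('r'))
E
```

```text
[ 0.49742649 -0.06311677  0.09581607] [-0.44703324 -0.02250038 -0.45621438]
scene 12.6167 79 -0.26906265612862784 0.0772373527426947
wrist 12.6667 0 None None
scene 12.7167 75 -0.06143006827133908 0.07724151661680674
wrist 12.7667 0 None None
```

>>> drive_tool --increments "0 0 0 0;0 0 0 0;0 0 0 0;0 0 0 0;0 0 0 0;0 0 0 0;0 0 0 0;0 0 0 0;0 0 0 0;0 0 0 0;0 0 0 0;0 0 0 0"

```text
t: 13.82
eef_pos: [0.4974, -0.0631, 0.0958]
tool_rot: [-0.0, 1.0, 0.001, 0.0]
contact_force: [-0.5, -0.0, 1.7]
gripper_width: -0.003
```

>>> drive_tool --increments "0 0 0 0;0 0 0 0;0 0 0 0;0 0 0 0;0 0 0 0;0 0 0 0;0 0 0 0;0 0 0 0;0 0 0 0;0 0 0 0;0 0 0 0;0 0 0 0"

```text
t: 14.82
eef_pos: [0.4974, -0.0631, 0.0958]
tool_rot: [0.0, 1.0, 0.001, -0.0]
contact_force: [-0.4, 0.3, -0.3]
gripper_width: -0.002
```

>>> drive_tool --increments "0 0 0 0;0 0 0 0;0 0 0 0;0 0 0 0;0 0 0 0;0 0 0 0;0 0 0 0;0 0 0 0;0 0 0 0;0 0 0 0;0 0 0 0;0 0 0 0"

```text
t: 15.82
eef_pos: [0.4974, -0.0631, 0.0958]
tool_rot: [0.0, 1.0, 0.001, -0.0]
contact_force: [0.5, 0.6, -0.5]
gripper_width: -0.004
```

```bash
python3 - <<'E'
from h import *
print(bot.get_obs()['eef_pos'],bot.get_obs()['contact_force'])
for i in range(2):
  for n in('scene','wrist'):
    o=measure(n,f'pics/{n}8_{i}.png',C0=(.5725,-.062));print(n,o['t'],o['ny'],o.get('ang'),o.get('r'))
E
```

```text
[ 0.49739294 -0.06313929  0.09580216] [ 0.47272449  0.56144701 -0.48002191]
scene 15.8167 76 -0.7569290357607162 0.0763804545905583
wrist 15.8667 0 None None
scene 15.9167 77 -0.597994644177239 0.07624404009395319
wrist 15.9667 0 None None
```

>>> drive_tool --increments "0 0 0 0;0 0 0 0;0 0 0 0;0 0 0 0;0 0 0 0;0 0 0 0;0 0 0 0;0 0 0 0;0 0 0 0;0 0 0 0;0 0 0 0;0 0 0 0"

```text
t: 17.02
eef_pos: [0.4974, -0.0632, 0.0958]
tool_rot: [0.0, 1.0, 0.001, 0.0]
contact_force: [0.4, 0.1, 0.0]
gripper_width: -0.001
```

>>> drive_tool --increments "0 0 0 0;0 0 0 0;0 0 0 0;0 0 0 0;0 0 0 0;0 0 0 0;0 0 0 0;0 0 0 0;0 0 0 0;0 0 0 0;0 0 0 0;0 0 0 0"

```text
t: 18.02
eef_pos: [0.4974, -0.0631, 0.0958]
tool_rot: [0.0, 1.0, 0.001, -0.0]
contact_force: [0.5, 0.5, -0.6]
gripper_width: -0.002
```

>>> drive_tool --increments "0 0 0 0;0 0 0 0;0 0 0 0;0 0 0 0;0 0 0 0;0 0 0 0;0 0 0 0;0 0 0 0;0 0 0 0;0 0 0 0;0 0 0 0"

```text
t: 18.93
eef_pos: [0.4974, -0.0632, 0.0958]
tool_rot: [0.0, 1.0, 0.001, 0.0]
contact_force: [0.3, 0.5, -0.5]
gripper_width: -0.001
```

```bash
python3 - <<'E'
from h import *
print(bot.get_obs()['eef_pos'],bot.get_obs()['contact_force'])
for i in range(2):
  for n in('scene','wrist'):
    o=measure(n,f'pics/{n}9_{i}.png',C0=(.5725,-.062));print(n,o['t'],o['ny'],o.get('ang'),o.get('r'))
E
```

```text
[ 0.49742224 -0.06316061  0.09581637] [ 0.33150087  0.54430157 -0.46576721]
scene 18.9333 48 -2.9275901312696906 0.07522255021308231
wrist 18.9833 1407 -2.8533401921519763 0.07476376772809255
scene 19.0333 50 -2.81208179011552 0.07444582143487874
wrist 19.0833 1429 -2.7382289782736873 0.07473105799265489
```

>>> drive_tool --increments "0 0 0 0;0 0 0 0;0 0 0 0;0 0 0 0;0 0 0 0;0 0 0 0;0 0 0 0;0 0 0 0;0 0 0 0;0 0 0 0;0 0 0 0;0 0 0 0"

```text
t: 20.13
eef_pos: [0.4974, -0.0631, 0.0958]
tool_rot: [0.0, 1.0, 0.001, 0.0]
contact_force: [0.6, 0.4, -0.4]
gripper_width: -0.0
```

```bash
python3 - <<'E'
from h import *
for n in('scene','wrist'):
    o=measure(n,f'pics/{n}10.png',C0=(.5725,-.062));print(n,o['t'],o['ny'],o.get('ang'),o.get('r'))
    w=1.02;x=(-.986-o['ang'])/w;print('pass at',o['t']+x+.045*x*x)
print(bot.get_obs()['t'])
E
```

```text
scene 20.1333 72 -1.5997471603720577 0.07440381897597954
pass at 20.75130553108267
wrist 20.1833 1963 -1.5441025727126945 0.07509068315841283
pass at 20.74393163767977
20.2333
```

>>> drive_tool --increments "0 0 0 0;0 0 0 0;0 0 0 0;0 0 0 0;0 0 0 0;0 0 -0.002 0;0 0 -0.0015 0;0 0 0 0;0 0 0 0;0 0 0 0"

```text
t: 21.07
eef_pos: [0.4977, -0.0634, 0.094]
tool_rot: [0.0, 1.0, 0.001, 0.0]
contact_force: [-5.7, 0.8, 22.1]
gripper_width: -0.005
```

```bash
python3 - <<'E'
from h import *
for i in range(2):
  for n in('scene','wrist','top'):
    o=measure(n,f'pics/{n}11.png',C0=(.5725,-.062));print(n,o['t'],o['ny'],o.get('ang'),o.get('r'))
print(bot.get_obs()['eef_pos'],bot.get_obs()['contact_force'])
s=cv2.imread('pics/scene11.png')[160:260,180:310]
cv2.imwrite('pics/m11.png',np.clip(1.4*np.hstack([cv2.resize(s,(400,300)),cv2.resize(cv2.imread('pics/wrist11.png'),(400,300))]),0,255).astype(np.uint8))
E
```

```text
scene 21.0667 76 -0.9910758508860298 0.07569499201023566
wrist 21.1167 738 -1.0198535814917347 0.0654429400529178
top 21.1667 71 -1.0100707828039477 0.07590786331139289
scene 21.2167 76 -0.9910758508860298 0.07569499201023566
wrist 21.2667 740 -1.0199993569203896 0.0654733427642986
top 21.3167 71 -1.0100707828039477 0.07590786331139289
[ 0.49769099 -0.06336907  0.09397943] [-6.03244166 -0.22718161 20.72016952]
```

View pics/m11.png

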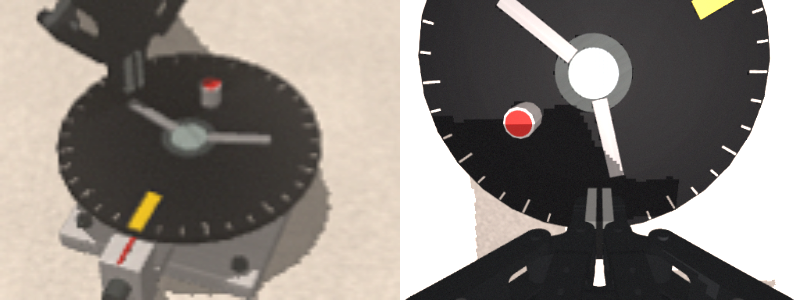

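View pics/scene11.png

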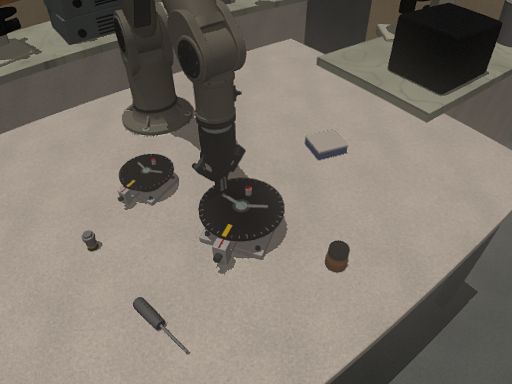

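The mark stands still in line with the block's red line (scene crop: mark (145,210), line (127,250)). The fingertip presses with about 21 N and the bystanders are unmoved, so I hand in.

```bash
python3 -c "
from station import bot
print(bot.hand_in())"
```

```text
the job is handed in; nothing more can be done
None
```

The job is done and handed in, with the yellow mark stopped in front of the index block and the fingertip still holding the disc.

- **Flick:** With the closed fingertip I pushed the stud of the larger stage anticlockwise to about 3.5 rad/s, then lifted clear. The disc coasted past the index block four times untouched.
- **Stop:** On the fifth pass, at about 20.7 s and about 1 rad/s, I pressed the fingertip onto the disc at a point well outside the stud's circle.
- **Last checks:** Repeated pictures showed the disc at rest. The mark is within about 0.03 rad (about 2 mm) of the index by the scene and top cameras. The wrist camera saw only part of the mark, but agreed. The fingertip still presses with about 21 N, and the jar, slide box, objective and screwdriver look unmoved in the pictures.
- **Force spike:** While testing touches on the resting disc before the flick, one was too quick and peaked at about 97 N at the end-of-row reading. That is under the 120 N wrist limit, but I did not see the force within the row. I used a slower press after that.

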